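# Flip the lens-care flag from red to green

## Task

The lens has been cleaned, so show it on the flag stand: with the fingertips, turn the red flag up and right over its pivot (pressing down its yellow tail raises it, then it can be pushed on over) until it lies fully down on the other side with its green face up, and move clear. Only press and push: do not pinch the flag, do not lift, tip or shove the stand, and leave the lens, hood, blower, filter and caps where they are.

Things in the scene. Friction and masses are not known exactly. Their poses are not given: they have to be found in the camera images.
- flag_stand: Loose metal stand, 1.4 kg. Base 90 (x) x 200 (y) x 12 mm; origin at the centre of its underside. Two cheeks, 6 mm thick, 18 mm wide (y), 97 mm high, at x = +-38 mm carry the hinge pin along x. Four rest posts, 8 mm thick, tops at 80 mm, at x = +-22, y = +-78 mm. At the start the red flag lies to +y, the yellow tail to -y; the flag must end on the -y side. Yaw -0.6 to 0.6 rad.
- hinge (a point): Middle of the hinge pin, fixed to the stand, 85 mm above the shelf; its axes are those of the stand, and the pin lies along x.
- paddle (a joint): Paddle angle about the hinge pin, rad. 0: level on the stand's +y side, red up (it starts at 0 to 0.15); pi/2: straight up; pi: level on the -y side, green up; end stops at 0 and pi. Stiff by friction (0.035 N m; pushes of 0.5 to 2 N move it): the paddle stays where it is left and does not fall over by itself.
- paddle_tip (a point): Middle of the flag's free edge, 90 mm from the hinge axis. The flag is 56 mm wide (along the pin) and 6 mm thick, and begins 7 mm from the axis.
- tail_end (a point): Middle of the end of the yellow tail, 55 mm from the hinge axis on the side away from the flag. The tail is a plate 50 mm wide and 6 mm thick in line with the flag; it can turn freely down to vertical, with free space to the base plate. The flag turns with it as one rigid piece.
- red_face: Red 3 mm layer of the flag (white bar mark), upper face at the start. Origin on the hinge axis to within 2 mm.
- green_face: Green 3 mm layer of the flag (white disc mark), under face at the start. Origin on the hinge axis to within 2 mm.
- lens: Bystander: silver lens, upright, 66 mm across and 70 mm high, about 140 mm beyond the stand's middle (its +x side). Origin at the centre of its underside.
- hood: Bystander: dark grey silicone flared lens hood, 84 mm across and 40 mm high, open at both ends, about 0.4 m to one side. Origin at the centre of its underside.
- blower: Bystander: orange blower bulb, upright with its black nozzle up, 66 mm across and 125 mm high, about 0.4 m to one side. Origin at the centre of its underside.
- filter: Bystander: square glass filter in a grey frame, lying flat, 100 x 100 x 6 mm, about 140 mm in front of the stand's middle (its -x side). Origin at the centre of its underside.
- cap_a: Bystander: blue round cap, 58 mm across and 9 mm high, lying beyond the stand near the lens. Origin at the centre of its underside.
- cap_b: Bystander: blue round cap, the same size, about 0.4 m to one side. Origin at the centre of its underside.
There are look-alikes about, which are no part of the job. Leave any orange, pink or purple look-alike of the flag_stand alone.

How it is judged:
By the outcome, as a careful person would: the job done as asked, in the order asked, and still so for the second after the job is handed in, with the robot touching nothing.
It also fails if it takes over 48 s, if anything falls off the work surface, if the arm or the gripper's body presses on something with over 40 N, if the wrist force passes 120 N, or if a joint passes its speed limit or range.

## Robot

A 6-joint arm with a two-finger parallel gripper is mounted at the origin on the work surface. World frame = base frame: x ahead of the robot, y to its left, z up, the work surface at z = 0. Lengths are in m, angles in rad, forces in N, time in s.
With the tool pointing down it reaches from about 0.3 to 0.75 m from the base axis. Payload 8.5 kg.
Tool frame: the origin (TCP) lies at the centre of the arm's flange, where the gripper is bolted on; the fingertips stand 166 mm ahead of it and the grasp point (between the pads) lies 147 mm ahead of it (robot.nose_length is the distance from the TCP to the fingertips, in m); z points along the fingers, y is the line along which they close (so a half turn about z gives the same grasp; the last joint's range is limited). The gripper opens to 88 mm and grips with 3 to 60 N. Pads are 18 mm wide; open, the fingers measure 123 mm over their backs; the gripper's body (75 mm by 187 mm) begins 45 mm behind the grasp point.
Start: joints at [-1.552, 0.381, 1.297, -0, 1.464, -0.215], TCP at [0.127, -0.535, 0.405] pointing down, gripper open.
Joint ranges: [-3.11, 3.11], [-0.89, 2.33], [0.22, 2.48], [-1.42, 4.56], [0.17, 2.85], [-2.88, 2.88]. Speed limits (rad/s): [2.39, 2.39, 3.14, 3.14, 3.14, 3.14].

## Interface

Orientations are given as [roll, pitch, yaw] about the fixed x, y, z axes, in that order (R = Rz(yaw) Ry(pitch) Rx(roll)).
In Python, from workcell import robot gives the robot as it stands. The module is installed in compiled form; this text tells all that it offers.
- The arm moves only by the tool step_arm, never from a script. Its argument "moves" is a list of rows, each a list of 2 entries, a list of its own where there are three numbers: the shift along the tool's x, y, z scaled (see below), then the turn about the tool's z scaled (see below). A call has 1 to 8 rows; each row is the pose to reach, as a shift and turn from the pose commanded when the call began, along the tool's axes at that moment; what a row does not reach only later rows make up. The controller multiplies each number of a shift by 20 cm and each number of a turn by 120 degrees. A row lasts 1/12 s, in which the tool goes at most 41.7 mm and 7.16 degrees, less where a joint would pass 70% of its speed; a pose out of reach is approached as far as the arm can. A call with a number of a shift or a turn outside -1 to 1 is refused whole. A call with a gripper value outside its range is refused whole. "gripper" is the opening, from -1 (shut) to 1 (fully open), so that 0 is half open, set as the call begins (left out, the last holds). The fingers move at their own pace and stop on an object; "force" is the grip in N (left out, the last holds). Time passes only in rows, so rows that repeat a pose let the fingers close. It gives the time, the measured TCP pose, the force, the opening and the grip force at its end, in the units of the state.
- robot.state(): the state, without advancing time (a new reading comes with each control period).
- robot.grab_frame(name): name is "side" or "top"; returns a dict with "image" (420x560x3 uint8, red, green, blue), "z_map" (420x560 float32, m along the optical axis (not along the pixel's ray), 0 where there is no reading), "fx", "fy", "cx", "cy" (pixels), "dist_coeffs" ([k1, k2, p1, p2, k3] as OpenCV has them; the pictures are not rectified), "origin" and "rotation" of the camera in the world. Camera axes: x right, y up, looking along -z (the intrinsics and any distortion apply to the point x, -y, -z); pixel columns grow to the right and rows downward; lengths in m; the calibration is good to about 2 mm. A picture is of the moment at which its call begins.
- robot.close_job(): hands the job in; it is judged then, once.
The state is a dict: "time": time; "joint_positions": joint angles; "joint_velocities": joint speeds; "joint_efforts": joint torques, N m; "tool_pos": TCP position; "tool_rot": TCP orientation; "ft_force": force on the tool from outside, world axes, zero at the start; "torque": the same for the moment, N m; "finger_gap": opening from 0.0 (shut) to 1.0 (fully open); "finger_force": force on a finger pad.
Only numpy, scipy, OpenCV 4.12 (cv2) and the standard library are available. Lean on these libraries where they do the work, as an engineer would, in place of code of your own. Each camera call takes 0.05 s, during which the arm holds its last target. There are 200 camera calls.

## Working session

There is one attempt and no reset: what is moved stays moved. The work goes in short steps, Python scripts to look and compute and a tool call to move; the robot and the scene stay as the last step left them, time stands still between calls to the robot, and variables do not carry over. Pictures are saved under pics/ and viewed, at most 10 in all, crops included, and the job is handed in when it is done.

Besides the shell and the picture viewer there is one more tool, called after "Call:" as name(argument=value, ...), one argument or row to a line, values as JSON. step_arm: Moves the arm, as the interface text tells. Its arguments: {"type":"object","properties":{"moves":{"type":"array","items":{"type":"array"}},"gripper":{"type":"number"},"force":{"type":"number"}},"required":["moves"]}

```bash
mkdir -p pics; cat > h.py <<'E'
import numpy as np, cv2
from workcell import robot
def grab(n):
    f=robot.grab_frame(n); np.savez(n+'.npz',**{k:np.array(v) for k,v in f.items()}); return f
def load(n): return dict(np.load(n+'.npz'))
def pts(f,uv):
    K=np.array([[f['fx'],0,f['cx']],[0,f['fy'],f['cy']],[0,0,1]],float)
    p=cv2.undistortPoints(np.array(uv,float).reshape(-1,1,2),K,np.array(f['dist_coeffs'],float)).reshape(-1,2)
    d=np.c_[p[:,0],-p[:,1],-np.ones(len(p))]
    return d   # camera rays, z=-1
def world(f,uv):
    uv=np.array(uv).reshape(-1,2); d=pts(f,uv); z=f['z_map'][uv[:,1].astype(int),uv[:,0].astype(int)]
    return (d*z[:,None])@np.array(f['rotation']).T+f['origin']
def onplane(f,uv,h):
    d=pts(f,uv)@np.array(f['rotation']).T; o=np.array(f['origin'])
    return o+d*((h-o[2])/d[:,2])[:,None]
E
python3 - <<'E'
from h import *
for n in('side','top'):
    f=grab(n); cv2.imwrite(f'pics/{n}0.png',f['image'][:,:,::-1]); print(n,f['origin'],f['rotation'],f['fx'])
print(robot.state())
E
```

```text
side [0.05196641 0.74029294 1.06612972] [ 7.00399464e-01  2.50202823e-03 -2.63858272e+00] 498.67783086207515
top [0.16835308 0.01438955 1.44407181] [ 0.21005893 -0.00278254 -1.55041565] 518.8544157719438
{'time': 0.1, 'joint_positions': array([-1.55231919e+00,  3.81144520e-01,  1.29809220e+00,  9.44913534e-06,
        1.46358387e+00, -2.15291507e-01]), 'joint_velocities': array([-0.00169562, -0.00193294, -0.00264167,  0.00220476, -0.00039551,
        0.00091073]), 'joint_efforts': array([ 1.98701091e-03, -4.38655329e+01, -2.24913383e+01,  7.14071444e-02,
        3.42187914e-02, -7.08850553e-05]), 'tool_pos': array([ 0.12740758, -0.53501817,  0.40422213]), 'tool_rot': array([-3.14039507e+00, -2.71503930e-04,  2.33767460e-01]), 'ft_force': array([-0.42169454, -0.08590165,  0.27887074]), 'torque': array([-0.02558154,  0.00548754, -0.01060881]), 'finger_force': 0.0, 'finger_gap': 1.0027421795758111}
```

View pics/side0.png

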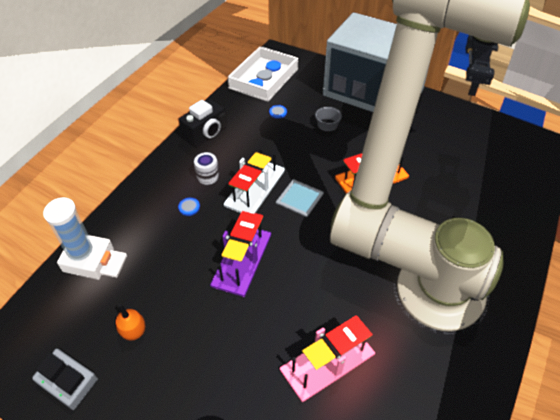

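View pics/top0.png

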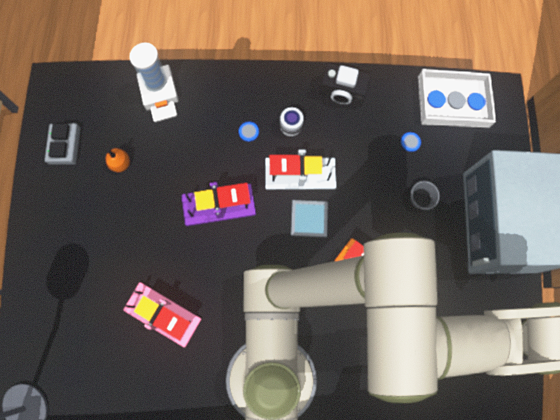

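The candidates in the top view are:
- the white/metal stand at (300,170)
- a purple stand at (218,200)
- a pink stand at (162,315)
- an orange stand at about (350,250), under the arm

The metal one fits: it has the lens beyond it at (291,120) and the filter in front at (309,217), and its flag is on the left (+y). I'll confirm in a crop and measure it.

```bash
cat >> h.py <<'E'
from scipy.spatial.transform import Rotation
_l=load
def load(n):
    f=_l(n); f['rotation']=Rotation.from_euler('xyz',f['rotation']).as_matrix(); return f
def mask(f,box,lo,hi):
    hsv=cv2.cvtColor(f['image'],cv2.COLOR_RGB2HSV); m=cv2.inRange(hsv,lo,hi); o=np.zeros_like(m); a,b,c,d=box; o[b:d,a:c]=m[b:d,a:c]
    n,l,s,_=cv2.connectedComponentsWithStats(o); return (l==1+s[1:,4].argmax()).astype(np.uint8)
E
python3 - <<'E'
from h import *
t=load('top'); s=load('side')
a=cv2.resize(t['image'][100:250,230:380],(600,600),interpolation=cv2.INTER_CUBIC)
cv2.imwrite('pics/crop.png',a[:,:,::-1])
B={'top':(262,140,345,195),'side':(222,145,290,215)}
C={'red':((0,150,90),(8,255,255)),'red2':((172,150,90),(180,255,255)),'yel':((22,120,110),(35,255,255)),'base':((0,0,130),(180,60,255))}
for n,f in(('top',t),('side',s)):
  for c,(lo,hi) in C.items():
    try:m=mask(f,B[n],lo,hi)
    except Exception as e: print(n,c,'none');continue
    v,u=np.nonzero(m); P=world(f,np.c_[u,v]); P=P[np.isfinite(P).all(1)]
    r=cv2.minAreaRect(P[:,:2].astype(np.float32))
    print(n,c,len(u),'px',u.mean().round(1),v.mean().round(1),'med',np.median(P,0).round(4),'rect',np.round(r[0],4),np.round(r[1],4),round(r[2],1),'z',np.percentile(P[:,2],[5,95]).round(3))
E
```

```text
top red 502 px 284.6 164.2 med [ 0.5815 -0.0302  0.0913] rect [ 0.4046 -0.026 ] [0.4719 0.0847] 0.5 z [0.086 0.096]
top red2 2 px 280.5 154.0 med [ 0.6392 -0.0151  0.0046] rect [ 0.6392 -0.0151] [0.0029 0.    ] -91.5 z [0.004 0.005]
top yel 316 px 312.7 164.5 med [ 0.5848 -0.1027  0.0869] rect [ 0.5985 -0.1031] [0.0516 0.0859] 83.0 z [0.013 0.092]
top base 1316 px 302.7 178.2 med [ 0.5589 -0.0826  0.0125] rect [ 0.4014 -0.0782] [0.4616 0.2056] 1.3 z [0.002 0.07 ]
side red 420 px 244.3 177.4 med [ 0.5829 -0.025   0.0899] rect [0.337  0.2942] [0.0933 1.0547] 37.6 z [0.084 0.094]
side red2 2 px 252.5 167.0 med [ 0.5828 -0.0658  0.0912] rect [ 0.5828 -0.0658] [0.0039 0.    ] -101.6 z [0.09  0.093]
side yel 217 px 259.1 159.9 med [ 0.5841 -0.1031  0.0856] rect [0.3504 0.2679] [0.0645 1.1174] 32.4 z [0.05 0.09]
side base 1251 px 255.5 190.2 med [ 0.5635 -0.0463  0.0114] rect [0.3803 0.3074] [0.1691 1.0735] 28.2 z [0.005 0.079]
```

View pics/crop.png

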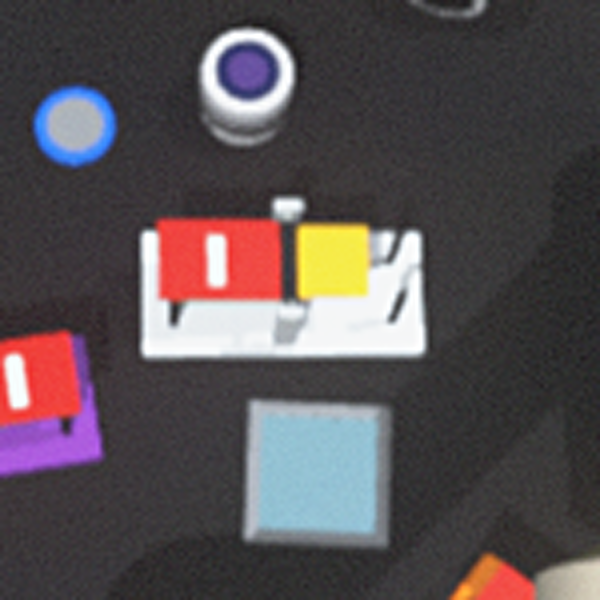

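The crop confirms the metal stand: red flag to the left (crop 220,260), yellow tail to the right (333,260), pin at about crop (289,260), lens above and filter below. Next I'll get the exact rectangles.

```bash
python3 - <<'E'
from h import *
t=load('top'); s=load('side')
B={'top':(262,140,345,195),'side':(222,145,290,215)}
C={'red':((0,150,90),(8,255,255),.091),'yel':((22,120,110),(35,255,255),.087),'base':((0,0,120),(180,70,255),.012)}
for n,f in(('top',t),('side',s)):
  for c,(lo,hi,h) in C.items():
    m=mask(f,B[n],lo,hi); c0=max(cv2.findContours(m,0,2)[0],key=len).reshape(-1,2)
    P=onplane(f,c0.astype(float),h)[:,:2]
    r=cv2.minAreaRect(P.astype(np.float32)); print(n,c,np.round(r[0],4),np.round(r[1],4),round(r[2],2))
for c in('red','yel'):
    lo,hi,h=C[c]; v,u=np.nonzero(cv2.erode(mask(t,B['top'],lo,hi),np.ones((5,5)))); P=world(t,np.c_[u,v]); 
    A=np.c_[P[:,:2],np.ones(len(P))]; print(c,np.linalg.lstsq(A,P[:,2],rcond=None)[0], P[:,2].std())
E
```

```text
top red [ 0.5819 -0.0245] [0.0583 0.082 ] 3.64
top yel [ 0.5829 -0.1015] [0.0522 0.0468] 0.23
top base [ 0.5812 -0.073 ] [0.0957 0.2035] 1.37
side red [ 0.5826 -0.0229] [0.0591 0.0842] 1.51
side yel [ 0.5835 -0.103 ] [0.0512 0.0483] 1.21
side base [ 0.5812 -0.0699] [0.096  0.2099] 1.3
red [-2.95711736  0.03677388  1.81491209] 0.12325083357627878
yel [-0.04407422  0.10257422  0.12306284] 0.003076652916797248
```

Call:
step_arm(
  moves=[
    [[0.81,-0.76,0],-0.45],
    [[0.81,-0.76,0],-0.45],
    [[0.81,-0.76,0],-0.45],
    [[0.81,-0.76,0],-0.45],
    [[0.81,-0.76,0],-0.45],
    [[0.81,-0.76,0],-0.45],
    [[0.81,-0.76,0],-0.45],
    [[0.81,-0.76,0],-0.45],
  ],
  gripper=-1,
  force=10,
)

```text
time: 0.77
tool_pos: [0.2504, -0.3485, 0.4048]
tool_rot: [-3.142, -0.0, 1.185]
ft_force: [0.2, -0.6, -0.7]
finger_gap: 0.42
finger_force: 0.0
```

Call:
step_arm(
  moves=[
    [[0.86,0.55,0],-0.195],
    [[0.86,0.55,0],-0.195],
    [[0.86,0.55,0],-0.195],
    [[0.86,0.55,0],-0.195],
    [[0.86,0.55,0],-0.195],
    [[0.86,0.55,0],-0.195],
  ],
)

```text
time: 1.27
tool_pos: [0.4208, -0.2298, 0.4044]
tool_rot: [3.141, -0.001, 1.59]
ft_force: [-0.5, -0.6, -1.1]
finger_gap: 0.004
finger_force: 0.0
```

Call:
step_arm(
  moves=[
    [[0.56,0.82,0],0],
    [[0.56,0.82,0],0],
    [[0.56,0.82,0],0],
    [[0.56,0.82,0],0],
    [[0.56,0.82,0],0],
    [[0.56,0.82,0.55],0],
    [[0.56,0.82,0.55],0],
    [[0.56,0.82,0.55],0],
  ],
)

```text
time: 1.93
tool_pos: [0.5793, -0.1184, 0.2909]
tool_rot: [-3.138, -0.002, 1.585]
ft_force: [-0.8, -0.8, -0.5]
finger_gap: 0.006
finger_force: 0.0
```

```bash
python3 - <<'E'
from h import *
f=grab('side'); cv2.imwrite('pics/s1.png',cv2.resize(f['image'][80:260,170:350],(600,600),interpolation=cv2.INTER_CUBIC)[:,:,::-1]); print(robot.state()['tool_pos'],robot.state()['ft_force'])
E
```

```text
[ 0.57864518 -0.11856609  0.28673314] [-1.65626874  0.85765608 -3.90962284]
```

View pics/s1.png

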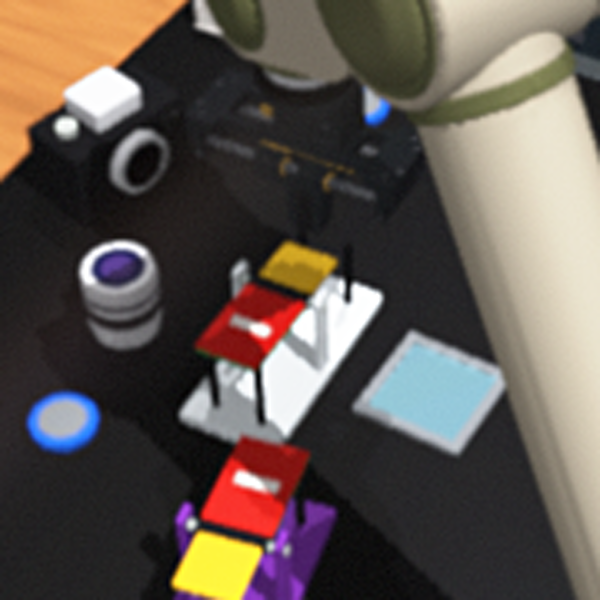

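The picture shows the closed fingers just behind and above the yellow tail (crop 300,220), with the stand still in place. I'll press down gradually now.

Call:
step_arm(
  moves=[
    [[0.025,0.01,0.06],0],
    [[0.025,0.01,0.11],0],
    [[0.025,0.01,0.15],0],
    [[0.025,0.01,0.19],0],
    [[0.025,0.01,0.23],0],
    [[0.025,0.01,0.27],0],
    [[0.025,0.01,0.31],0],
    [[0.025,0.01,0.35],0],
  ],
)

```text
time: 2.65
tool_pos: [0.5818, -0.114, 0.2243]
tool_rot: [3.141, 0.0, 1.585]
ft_force: [-0.2, -0.6, 1.7]
finger_gap: 0.003
finger_force: 0.6
```

```bash
python3 - <<'E'
from h import *
f=grab('side'); cv2.imwrite('pics/s2.png',cv2.resize(f['image'][80:260,170:350],(600,600),interpolation=cv2.INTER_CUBIC)[:,:,::-1]); print(robot.state()['tool_pos'],robot.state()['ft_force'])
f=load('side')
m=mask(f,(222,120,290,215),(0,150,60),(8,255,255)); v,u=np.nonzero(cv2.erode(m,np.ones((3,3)))); P=world(f,np.c_[u,v]); P=P[abs(P[:,0]-.58)<.06]
print(len(P),np.percentile(P,[2,50,98],0).round(3)); 
A=np.polyfit(P[:,1],P[:,2],1); print('angle',np.degrees(np.arctan(A[0])))
E
```

```text
[ 0.58156723 -0.11387636  0.22269128] [ 0.29384431 -1.41128316 -0.29878836]
6 [[ 0.565 -0.061  0.099]
 [ 0.571 -0.047  0.113]
 [ 0.575 -0.035  0.124]]
angle 44.712635778544225
```

View pics/s2.png

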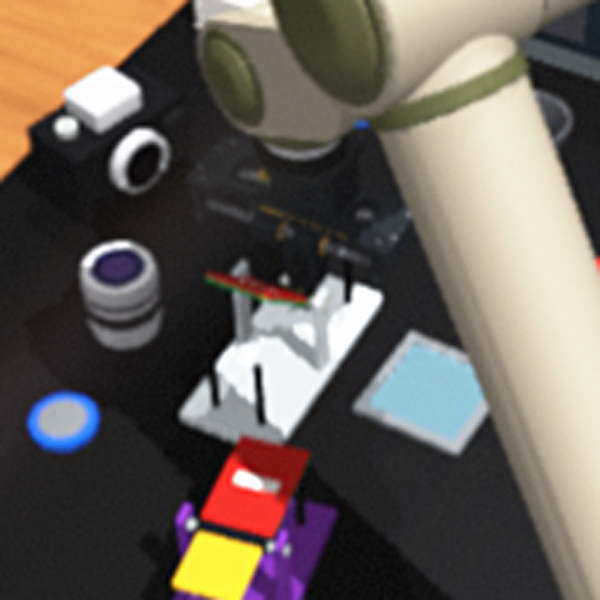

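The flag stands at about 45° (edge at crop 260,288) and the stand hasn't moved. I'll press a little more, then lift and cross over to the +y side.

Call:
step_arm(
  moves=[
    [[0,0,0.03],0],
    [[0,0,0.03],0],
    [[0,0,-0.1],0],
    [[0,0,-0.3],0],
    [[0,0,-0.5],0],
    [[0,0,-0.7],0],
    [[0,0,-0.78],0],
    [[0,0,-0.78],0],
  ],
)

```text
time: 3.37
tool_pos: [0.5818, -0.1137, 0.3855]
tool_rot: [3.134, 0.003, 1.585]
ft_force: [0.4, -1.1, 0.3]
finger_gap: 0.005
finger_force: 0.0
```

Call:
step_arm(
  moves=[
    [[0.15,0,0],0],
    [[0.35,0,0],0],
    [[0.55,0,0],0],
    [[0.72,0,0],0],
    [[0.76,0,0],0],
    [[0.76,0,0],0],
    [[0.76,0,0],0],
  ],
)

```text
time: 3.95
tool_pos: [0.5798, 0.0379, 0.38]
tool_rot: [-3.14, 0.0, 1.585]
ft_force: [0.2, 0.7, -0.3]
finger_gap: 0.01
finger_force: 0.0
```

```bash
python3 - <<'E'
from h import *
grab('top');f=grab('side'); cv2.imwrite('pics/s3.png',cv2.resize(f['image'][80:260,170:350],(600,600),interpolation=cv2.INTER_CUBIC)[:,:,::-1]); print(robot.state()['tool_pos'],robot.state()['ft_force'])
f=load('side')
hsv=cv2.cvtColor(f['image'],cv2.COLOR_RGB2HSV); b=(slice(140,185),slice(215,280))
for lo,hi in(((0,150,50),(8,255,255)),((45,100,40),(85,255,255))):
  m=np.zeros(hsv.shape[:2],np.uint8); m[b]=cv2.inRange(hsv,lo,hi)[b]; v,u=np.nonzero(m); P=world(f,np.c_[u,v]); P=P[(abs(P[:,0]-.58)<.06)&(P[:,2]>.07)]
  if len(P)>3: print(len(P),np.percentile(P,[2,50,98],0).round(3),np.degrees(np.arctan(np.polyfit(P[:,1],P[:,2],1)[0])))
E
```

```text
[0.57989103 0.03682013 0.38023682] [ 0.11189385 -0.56101786 -0.9053642 ]
10 [[ 0.555 -0.077  0.087]
 [ 0.593 -0.068  0.096]
 [ 0.611 -0.017  0.156]] 49.103662979743234
24 [[ 0.553 -0.051  0.107]
 [ 0.565 -0.016  0.151]
 [ 0.603 -0.012  0.155]] 50.881537334656926
```

View pics/s3.png

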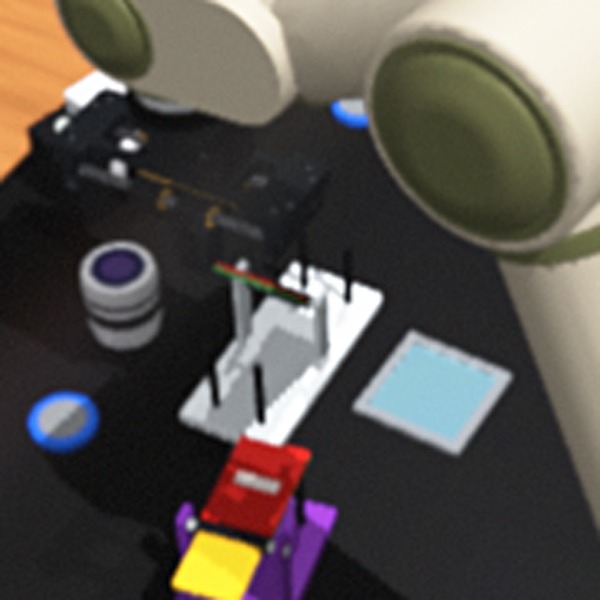

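The flag is at 50°, with its tip at y −0.014, z 0.155, and the fingers are clear on the +y side. I'll lower, then push it over.

Call:
step_arm(
  moves=[
    [[0,0,0.15],0],
    [[0,0,0.3],0],
    [[0,0,0.39],0],
    [[0,0,0.39],0],
    [[-0.1,0,0.39],0],
    [[-0.17,0,0.39],0],
    [[-0.23,0,0.39],0],
    [[-0.29,0,0.39],0],
  ],
)

```text
time: 4.72
tool_pos: [0.5806, -0.0214, 0.3038]
tool_rot: [3.14, 0.0, 1.584]
ft_force: [0.1, 1.1, 0.8]
finger_gap: 0.01
finger_force: 0.5
```

Call:
step_arm(
  moves=[
    [[-0.06,0,0],0],
    [[-0.12,0,0],0],
    [[-0.18,0,0],0],
    [[-0.24,0,0],0],
    [[-0.3,0,0],0],
    [[-0.36,0,0],0],
    [[-0.42,0,0],0],
    [[-0.42,0,0],0],
  ],
)

```text
time: 5.38
tool_pos: [0.5818, -0.1061, 0.3026]
tool_rot: [3.141, 0.001, 1.583]
ft_force: [-0.1, -0.6, 0.1]
finger_gap: 0.003
finger_force: 0.0
```

```bash
python3 - <<'E'
from h import *
f=grab('side'); cv2.imwrite('pics/s4.png',cv2.resize(f['image'][80:260,170:350],(600,600),interpolation=cv2.INTER_CUBIC)[:,:,::-1]); print(robot.state()['tool_pos'],robot.state()['ft_force'])
E
```

```text
[ 0.58167801 -0.1050339   0.30262681] [ 0.4621912  -0.34129044 -0.4903962 ]
```

View pics/s4.png

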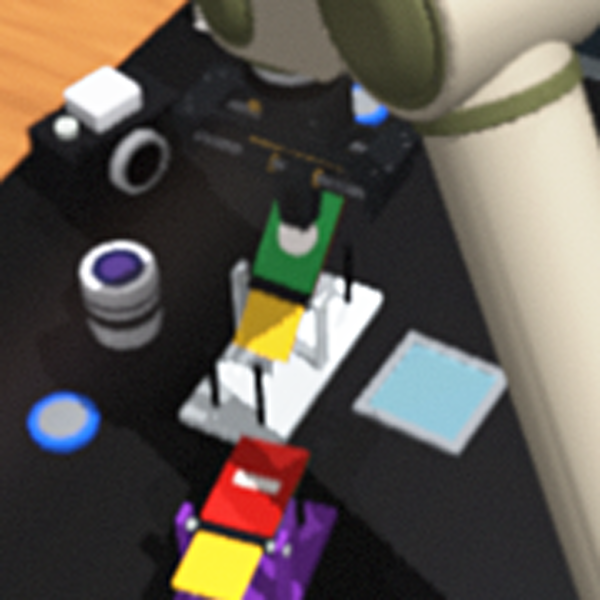

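The flag is past vertical: green face at crop (300,240), fingertips behind it at (300,200), stand and bystanders in place. Now I'll push it on down.

Call:
step_arm(
  moves=[
    [[-0.03,0,0.03],0],
    [[-0.06,0,0.06],0],
    [[-0.09,0,0.09],0],
    [[-0.1,0,0.12],0],
    [[-0.1,0,0.15],0],
    [[-0.1,0,0.18],0],
    [[-0.1,0,0.21],0],
    [[-0.1,0,0.22],0],
  ],
)

```text
time: 6.1
tool_pos: [0.5818, -0.1236, 0.2576]
tool_rot: [-3.14, -0.001, 1.585]
ft_force: [0.1, -0.8, 1.1]
finger_gap: 0.004
finger_force: 0.2
```

Call:
step_arm(
  moves=[
    [[0,0,0.005],0],
    [[0,0,0.01],0],
    [[0,0,0.014],0],
    [[0,0,0.017],0],
    [[0,0,0.017],0],
  ],
)

```text
time: 6.52
tool_pos: [0.582, -0.1238, 0.2554]
tool_rot: [3.141, 0.0, 1.585]
ft_force: [0.1, 0.3, -0.2]
finger_gap: 0.006
finger_force: 0.0
```

Call:
step_arm(
  moves=[
    [[0,0,0.005],0],
    [[0,0,0.01],0],
    [[0,0,0.01],0],
    [[0,0,0.01],0],
  ],
)

```text
time: 6.85
tool_pos: [0.582, -0.1238, 0.2543]
tool_rot: [3.141, 0.001, 1.585]
ft_force: [-1.9, 0.3, 7.2]
finger_gap: 0.008
finger_force: 3.6
```

A force of 7 N shows it's on the end stop. I'll retreat and check.

Call:
step_arm(
  moves=[
    [[0,0,-0.02],0],
    [[0,0,-0.1],0],
    [[0,0,-0.3],0],
    [[0,0,-0.5],0],
    [[0,0,-0.7],0],
    [[0,0,-0.7],0],
  ],
)

```text
time: 7.35
tool_pos: [0.582, -0.1237, 0.4016]
tool_rot: [3.129, 0.006, 1.585]
ft_force: [-0.6, -0.2, 1.0]
finger_gap: 0.005
finger_force: 0.0
```

Call:
step_arm(
  moves=[
    [[-0.3,-0.3,0],0],
    [[-0.5,-0.5,0],0],
    [[-0.7,-0.7,0],0],
    [[-0.85,-0.85,0],0],
    [[-0.85,-0.85,0],0],
    [[-0.85,-0.85,0],0],
    [[-0.85,-0.85,0],0],
    [[-0.85,-0.85,0],0],
  ],
)

```text
time: 8.02
tool_pos: [0.4134, -0.2972, 0.3934]
tool_rot: [3.141, 0.0, 1.582]
ft_force: [-0.4, -0.3, 0.1]
finger_gap: 0.004
finger_force: 0.0
```

```bash
python3 - <<'E'
from h import *
grab('side');grab('top')
B={'top':(262,140,345,195),'side':(222,140,290,215)}
C={'grn':((45,100,40),(85,255,255),.088),'yel':((22,120,90),(35,255,255),.088),'base':((0,0,120),(180,70,255),.012)}
for n in('top','side'):
  f=load(n)
  for c,(lo,hi,h) in C.items():
    m=mask(f,B[n],lo,hi); c0=max(cv2.findContours(m,0,2)[0],key=len).reshape(-1,2)
    r=cv2.minAreaRect(onplane(f,c0.astype(float),h)[:,:2].astype(np.float32)); v,u=np.nonzero(cv2.erode(m,np.ones((3,3)))); P=world(f,np.c_[u,v]); P=P[(P[:,2]>.06)&(P[:,2]<.2)]
    print(n,c,np.round(r[0],4),np.round(r[1],4),round(r[2],2),'z',np.median(P[:,2]).round(4),np.polyfit(P[:,1],P[:,2],1)[0].round(3))
a=np.hstack([cv2.resize(load(n)['image'][y:y+150,x:x+100],(400,600),interpolation=cv2.INTER_CUBIC) for n,x,y in(('side',200,90),('top',260,90))])
cv2.imwrite('pics/end.png',a[:,:,::-1]); print(robot.state()['tool_pos'])
E
```

```text
top grn [ 0.5859 -0.1205] [0.0571 0.0859] 1.35 z 0.0884 -0.003
top yel [ 0.5826 -0.0425] [0.0485 0.0496] 1.29 z 0.0888 -0.009
top base [ 0.5811 -0.0719] [0.0954 0.2012] 1.24 z 0.0968 -0.256
side grn [ 0.5851 -0.121 ] [0.0608 0.0902] 1.4 z 0.0872 -0.003
side yel [ 0.5823 -0.0397] [0.0499 0.0521] 1.59 z 0.087 0.02
side base [ 0.5812 -0.0685] [0.0938 0.2079] 0.46 z 0.0901 -0.664
[ 0.41465315 -0.29579152  0.39330866]
```

View pics/end.png

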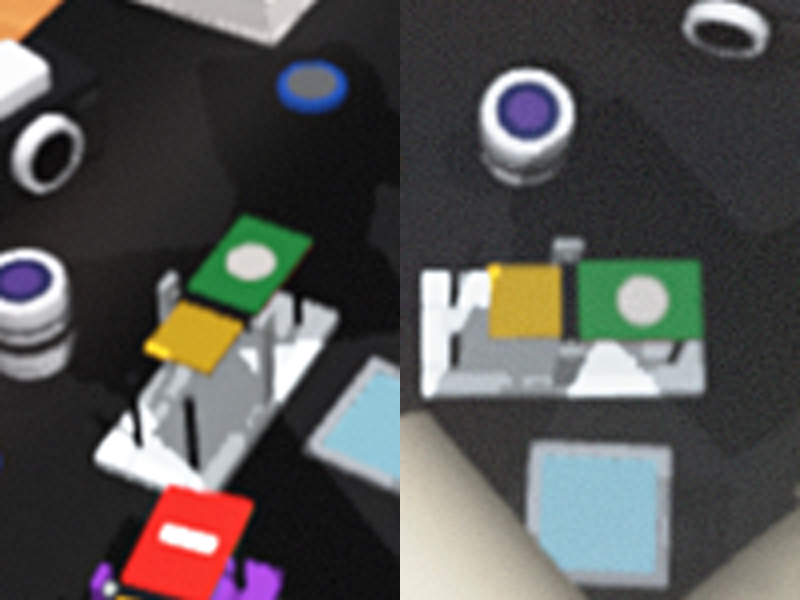

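The flag lies level with its green face up: slope about 0, z 0.088, disc at (640,300). The stand is where it started and the arm is clear.

```bash
python3 -c "
from workcell import robot
print(robot.close_job())"
```

```text
the job is handed in; nothing more can be done
None
```

The flag now lies level on the −y side, green face up; the metal stand didn't move, the lens and filter look undisturbed, the arm is clear, and the job was handed in at about 8 s.

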